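# Find and shim the rocking corner of a jig plate

## Robot

A 7-joint arm with a two-finger parallel gripper is mounted at the origin on the work surface; the furniture and walls round the work are solid. World frame = base frame: x ahead of the robot, y to its left, z up, the work surface at z = 0. Lengths are in mm, angles in degrees, forces in N, time in s.
With the tool pointing down it reaches from about 400 to 875 mm from the base axis. Payload 6.5 kg.
Tool frame: the origin (TCP) lies at the very end of the fingers, on their centre line; the grasp point (between the pads) lies 19 mm behind it; z points along the fingers, y is the line along which they close (so a half turn about z gives the same grasp; the last joint's range is limited). The gripper opens to 85 mm and grips with 20 to 120 N. Pads are 22 mm wide; open, the fingers measure 114 mm over their backs; the gripper's body (76 mm by 85 mm) begins 54 mm behind the grasp point. The pads swing forward as they close: fully open they stand 13 mm farther back than shut.
Start: joints at [-76.444, 30.733, -0.252, 88.115, 0.149, 61.152, -4.079], TCP at [193.821, 620.422, 231.29] pointing down, gripper open.
Joint ranges: [-154.64, 154.64], [-21.42, 123.67], [-72.66, 72.17], [13.99, 137.28], [-74.86, 254.86], [10.95, 109.41], [-158.01, 158.01]. Speed limits (degrees/s): [136.94, 136.94, 180, 180, 180, 180, 180].

## Interface

Orientations are given as a 3x3 rotation matrix whose columns are the frame's x, y, z axes.
In Python, from plant import robot gives the robot as it stands.
- The arm moves only by the tool jog_arm, never from a script. Its argument "moves" is a list of rows, each a list of 3 entries, a list of its own where there are three numbers: the shift along the tool's x, y, z as a fraction of full scale, then the turn about the tool's z as a fraction of full scale, then the opening, from 0 (shut) to 1 (fully open). A call has exactly 5 rows; each row shifts and turns the commanded pose from where the row before left it, along the tool's axes as they then stand; what a row does not reach is not made up. Full scale, the value 1, is 5 cm for a shift and 10 degrees for a turn. A row lasts 1/8 s, in which the tool goes at most 62.5 mm and 10.7 degrees, less where a joint would pass 70% of its speed; a pose out of reach is approached as far as the arm can. A call with a number of a shift or a turn outside -1 to 1 is refused whole. A call with a gripper value outside its range is refused whole. The fingers move at their own pace and stop on an object; "force" is the grip in N (left out, the last holds). Time passes only in rows, so rows that do not move let the fingers close, or fill a call up. It gives the time, the measured TCP pose, the force, the opening and the grip force at its end, in the units of the state.
- robot.get_state(): the state, without advancing time (a new reading comes with each control period).
- robot.get_image(name): name is "scene" or "side" or "wrist"; returns a dict with "pixels" (420x560x3 uint8, red, green, blue), "range_z" (420x560 float32, mm along the optical axis (not along the pixel's ray), 0 where there is no reading), "K" (3x3 intrinsics, pixels), "cam_to_world" (4x4, takes a point from camera to world coordinates); the wrist camera has in their place "tool_from_camera" (4x4, takes a point from camera to tool coordinates, whose origin is the TCP and whose axes are the flange's). Camera axes: x right, y up, looking along -z (the intrinsics and any distortion apply to the point x, -y, -z); pixel columns grow to the right and rows downward; lengths in mm; the calibration is good to about 2 mm. A picture is of the moment at which its call begins: read the wrist's pose just before it.
- robot.finish_job(): hands the job in; it is judged then, once.
Trained networks look in a picture, given as the dict that the camera call returned (one of the last four; its "shot" number tells which), for a name from the list of things; names that differ only in an ending like _2 or _b are one class to them, and where a whole thing is asked for, a point or a joint stands for the part that bears it (a point fixed in the world has none). Each returns a list of dicts, best first, with "confidence" (0 to 1); they miss things now and then, are a little off and sometimes report something else, mostly with a low value. They report only what shows in the picture. A call takes as long as a camera call.
- robot.spot_in(thing, picture): "bbox" ([left, top, width, height] in pixels, round what is visible of it).
The state is a dict: "time_s": time; "joint_positions": joint angles; "joint_vel": joint speeds; "tau": joint torques, N m; "tcp_pos": TCP position; "eef_rot": TCP orientation; "ft_force": force on the tool from outside, world axes, zero at the start; "torque": the same for the moment, N m; "opening": opening from 0.0 (shut) to 1.0 (fully open); "gripper_force": force on a finger pad.
Only numpy, scipy, OpenCV 4.12 (cv2) and the standard library are available. Lean on these libraries where they do the work, as an engineer would, in place of code of your own. Each camera call takes 0.05 s, during which the arm holds its last target. There are 200 camera calls.

## Task

The jig plate rocks because the rest under one of its corners is worn. Press down on the dark discs at its corners with a fingertip until you have found the one corner that gives, then press that corner's red-tabbed flip shim down flat, and press the same corner once more to see that it now stands firm. Press only: leave the other three shims standing, lift nothing, and do not disturb the loose things lying about.

Things in the scene. Friction and masses are not known exactly. Their poses are not given: they have to be found in the camera images.
- jig_base: the jig, bolted to the bench: a grey bed plate 130 (x) x 270 (y) x 6 mm with a housing for a steel rest button at each corner of the aluminium jig plate above. Origin: centre of the bed's underside, on the bench; at yaw 0 x points away from the robot, y to the left. One rest button, hidden under the plate and in a different corner from run to run, is worn 4 mm short.
- plate: aluminium jig plate, 120 (x) x 144 (y) x 12 mm, top 51 mm above the bench; centre bolt head and two dowels stand 10 mm above it. Origin: centre of its underside. A spring at the centre bolt pulls it onto its rests and brings it back level. Pressed with 2 to 3 N at its disc, the worn corner dips 4 mm, meets its rest, and comes back up when let go; the other corners are firm.
- corner_1: dark steel wear disc, 24 mm across, on the near left corner of the plate (at x -42, y +55 mm of the jig), the place to press that corner. Origin: centre of the disc's upper face, about 53 mm above the bench; z up.
- corner_2: dark steel wear disc, 24 mm across, on the far left corner of the plate (at x +42, y +55 mm of the jig), the place to press that corner. Origin: centre of the disc's upper face, about 53 mm above the bench; z up.
- corner_3: dark steel wear disc, 24 mm across, on the far right corner of the plate (at x +42, y -55 mm of the jig), the place to press that corner. Origin: centre of the disc's upper face, about 53 mm above the bench; z up.
- corner_4: dark steel wear disc, 24 mm across, on the near right corner of the plate (at x -42, y -55 mm of the jig), the place to press that corner. Origin: centre of the disc's upper face, about 53 mm above the bench; z up.
- shim_1_tab (a point): middle of the upper face of the red tab (22 mm wide, 26 mm long, 5 mm thick) of the near left corner's flip shim, a steel leaf sticking out to the left (+y) of the plate. Its hinge pin runs along the jig's x, at x -42, y +60, z 12 mm of the jig. Standing, this point is 48 mm above the bench, 36 mm outward of the pin; flat, 11.5 mm above the bench, 51 mm outward.
- shim_1 (a joint): angle of the near left corner's flip shim: 0 standing up at 45 degrees (as found), 0.785 flat on the bed. It stays where it is put; 3 to 8 N straight down on the tab turns it. Its heel lifts that corner's rest button 4 mm: this fills the gap over the worn button, but would jack a sound corner out of level.
- shim_2_tab (a point): middle of the upper face of the red tab (22 mm wide, 26 mm long, 5 mm thick) of the far left corner's flip shim, a steel leaf sticking out to the left (+y) of the plate. Its hinge pin runs along the jig's x, at x +42, y +60, z 12 mm of the jig. Standing, this point is 48 mm above the bench, 36 mm outward of the pin; flat, 11.5 mm above the bench, 51 mm outward.
- shim_2 (a joint): angle of the far left corner's flip shim: 0 standing up at 45 degrees (as found), 0.785 flat on the bed. It stays where it is put; 3 to 8 N straight down on the tab turns it. Its heel lifts that corner's rest button 4 mm: this fills the gap over the worn button, but would jack a sound corner out of level.
- shim_3_tab (a point): middle of the upper face of the red tab (22 mm wide, 26 mm long, 5 mm thick) of the far right corner's flip shim, a steel leaf sticking out to the right (-y) of the plate. Its hinge pin runs along the jig's x, at x +42, y -60, z 12 mm of the jig. Standing, this point is 48 mm above the bench, 36 mm outward of the pin; flat, 11.5 mm above the bench, 51 mm outward.
- shim_3 (a joint): angle of the far right corner's flip shim: 0 standing up at 45 degrees (as found), 0.785 flat on the bed. It stays where it is put; 3 to 8 N straight down on the tab turns it. Its heel lifts that corner's rest button 4 mm: this fills the gap over the worn button, but would jack a sound corner out of level.
- shim_4_tab (a point): middle of the upper face of the red tab (22 mm wide, 26 mm long, 5 mm thick) of the near right corner's flip shim, a steel leaf sticking out to the right (-y) of the plate. Its hinge pin runs along the jig's x, at x -42, y -60, z 12 mm of the jig. Standing, this point is 48 mm above the bench, 36 mm outward of the pin; flat, 11.5 mm above the bench, 51 mm outward.
- shim_4 (a joint): angle of the near right corner's flip shim: 0 standing up at 45 degrees (as found), 0.785 flat on the bed. It stays where it is put; 3 to 8 N straight down on the tab turns it. Its heel lifts that corner's rest button 4 mm: this fills the gap over the worn button, but would jack a sound corner out of level.
- marker_pen: black and red marker pen, 130 mm long, 12 mm high, lying loose on the bench in front of the jig; a bystander. Origin: centre of its underside.
- steel_block: small ground steel plate, 36 x 40 x 10 mm, lying loose in front of the jig; a bystander. Origin: centre of its underside.
- wood_block: dark wooden block, 30 x 76 x 18 mm, lying loose to the right of the jig; a bystander. Origin: centre of its underside.
- nozzle: grey plastic nozzle, 35 mm across and 62 mm high, standing loose to the left of the jig; a bystander. Origin: centre of its underside.

How it is judged (in metres and radians):
On the way, in this order (a step that is already met when the one before it is completed fails the run):
1. the corner that rocks has been pressed down with the fingers, all shims still standing ((contact force between the fingers and corner_1 above 0.5 N or contact force between the fingers and corner_2 above 0.5 N or contact force between the fingers and corner_3 above 0.5 N or contact force between the fingers and corner_4 above 0.5 N) and angle between plate's own z axis and vertical above 0.03 rad and value of joint each of shim_1, shim_2, shim_3, shim_4 below 0.15 rad), for 0.05 s.
2. one shim is pressed flat, the other three stand, and the plate is level (((value of joint shim_1 above 0.71 rad and value of joint each of shim_2, shim_3, shim_4 below 0.15 rad) or (value of joint shim_2 above 0.71 rad and value of joint each of shim_1, shim_3, shim_4 below 0.15 rad) or (value of joint shim_3 above 0.71 rad and value of joint each of shim_1, shim_2, shim_4 below 0.15 rad) or (value of joint shim_4 above 0.71 rad and value of joint each of shim_1, shim_2, shim_3 below 0.15 rad)) and angle between plate's own z axis and vertical below 0.012 rad), for 0.2 s.
3. the corner of the flat shim is pressed again (more than 4 N) and stays level ((((value of joint shim_1 above 0.71 rad and value of joint each of shim_2, shim_3, shim_4 below 0.15 rad) and contact force between the fingers and corner_1 above 4 N and angle between plate's own z axis and vertical below 0.018 rad) or ((value of joint shim_2 above 0.71 rad and value of joint each of shim_1, shim_3, shim_4 below 0.15 rad) and contact force between the fingers and corner_2 above 4 N and angle between plate's own z axis and vertical below 0.018 rad) or ((value of joint shim_3 above 0.71 rad and value of joint each of shim_1, shim_2, shim_4 below 0.15 rad) and contact force between the fingers and corner_3 above 4 N and angle between plate's own z axis and vertical below 0.018 rad) or ((value of joint shim_4 above 0.71 rad and value of joint each of shim_1, shim_2, shim_3 below 0.15 rad) and contact force between the fingers and corner_4 above 4 N and angle between plate's own z axis and vertical below 0.018 rad))), for 0.1 s.
At the end, for the whole second after the job is handed in: Exactly one shim is flat (joint above 0.71), the other three still stand (below 0.15), and the plate is level within 0.012 rad (all of step 2); the robot touches nothing.
It fails at once if a sound corner is jacked up with its shim (value of joint any of shim_1, shim_2, shim_3, shim_4 above 0.3 rad and angle between plate's own z axis and vertical above 0.016 rad and not (contact force between the fingers and plate above 0.5 N)).
It fails at once if more than one shim is pressed (value of joint each of shim_1, shim_2 above 0.3 rad or value of joint each of shim_1, shim_3 above 0.3 rad or value of joint each of shim_1, shim_4 above 0.3 rad or value of joint each of shim_2, shim_3 above 0.3 rad or value of joint each of shim_2, shim_4 above 0.3 rad or value of joint each of shim_3, shim_4 above 0.3 rad).
It fails at once if the plate is lifted off its rests by more than 5 mm (z of plate in the frame of jig_base above 0.0443 m).
It fails at once if a loose bystander is moved more than 20 mm or lifted (distance of any of marker_pen, steel_block, wood_block, nozzle from where it was at the start of the episode above 0.02 m).
It also fails if it takes over 48 s, if anything falls off the work surface, if the arm or the gripper's body presses on something with over 40 N, if the wrist force passes 120 N, or if a joint passes its speed limit or range.

## Working session

There is one attempt and no reset: what is moved stays moved. The work goes in short steps, Python scripts to look and compute and a tool call to move; the robot and the scene stay as the last step left them, time stands still between calls to the robot, and variables do not carry over. Pictures are saved under pics/ and viewed, at most 10 in all, crops included, and the job is handed in when it is done.

Besides the shell and the picture viewer there is one more tool, called after "Request:" as name(argument=value, ...) on one line, values as JSON. jog_arm: Moves the arm, as the interface text tells. Shift numbers are shares of 5 cm and turn numbers shares of 10 degrees, none past 1 either way. Its arguments: {"type":"object","properties":{"moves":{"type":"array"},"force":{"type":"number"}},"required":["moves"]}

```bash
mkdir -p pics
cat > h.py <<'E'
from plant import robot
import numpy as np, cv2
def shot(n):
    s=robot.get_state(); p=robot.get_image(n)
    if n=='wrist':
        T=np.eye(4);T[:3,:3]=s['eef_rot'];T[:3,3]=s['tcp_pos'];p['M']=T@p['tool_from_camera']
    else: p['M']=np.array(p['cam_to_world'])
    return p
def world(p):
    z=p['range_z'].astype(float);h,w=z.shape;K=np.array(p['K']);u,v=np.meshgrid(np.arange(w),np.arange(h))
    c=np.stack([(u-K[0,2])/K[0,0]*z,-(v-K[1,2])/K[1,1]*z,-z,np.ones_like(z)],-1)
    W=(c@p['M'].T)[...,:3];W[z<=0]=np.nan;return W
def save(p,f): cv2.imwrite('pics/'+f,p['pixels'][...,::-1])
E
python3 - <<'E'
from h import *
s=robot.get_state();print(s['tcp_pos'],np.round(s['eef_rot'],3),s['ft_force'],s['time_s'])
a=[]
for n in('scene','side'):
    p=shot(n);W=world(p);a.append(p['pixels'])
    im=p['pixels'].astype(int);red=(im[...,0]>120)&(im[...,1]<70)&(im[...,2]<70)
    k,l,st,c=cv2.connectedComponentsWithStats(red.astype(np.uint8))
    for i in range(1,k):
        if st[i,4]>25: print(n,'red',c[i].round(),st[i,4],np.nanmedian(W[l==i],0).round())
    for t in('corner_1','plate','nozzle','wood_block','steel_block','marker_pen'):
        for d in robot.spot_in(t,p)[:4]:
            x,y,w,h=[int(v) for v in d['bbox']];print(n,t,round(d['confidence'],2),x,y,w,h,W[min(y+h//2,419),min(x+w//2,559)].round())
    save(p,n+'0.png')
E
```

```text
[193.66612211 619.83008736 230.42735829] [[-0.955  0.298 -0.   ]
 [ 0.298  0.955 -0.002]
 [-0.    -0.002 -1.   ]] [0.24695691 0.0748614  0.31296807] 0.0
scene red [262. 168.] 68 [562.  25.  47.]
scene red [239. 187.] 72 [478.  40.  47.]
scene red [323. 209.] 39 [ 530. -170.   52.]
scene red [300. 231.] 44 [ 447. -156.   51.]
scene corner_1 0.45 278 217 10 6 [ 448. -108.   55.]
scene corner_1 0.38 303 192 8 9 [ 539. -119.   54.]
scene corner_1 0.37 270 173 13 8 [551. -24.  54.]
scene plate 0.94 242 168 77 61 [498. -69.  57.]
scene nozzle 0.6 221 155 17 21 [540. 114.  27.]
scene wood_block 0.85 326 239 33 22 [ 471. -254.   17.]
scene steel_block 0.73 289 223 13 14 [ 453. -138.   31.]
scene steel_block 0.53 265 259 16 10 [ 360. -137.    7.]
scene marker_pen 0.63 215 212 47 20 [411.  -4.  14.]
side red [291. 106.] 46 [657. 122. 142.]
side red [290. 116.] 45 [656. 121. 114.]
side red [276. 172.] 87 [565.  25.  48.]
side red [240. 179.] 92 [483.  39.  48.]
side red [226. 223.] 40 [409. -38.  13.]
side red [313. 227.] 26 [ 531. -176.   55.]
side red [272. 237.] 30 [ 449. -163.   55.]
side corner_1 0.5 255 213 13 12 [ 454. -108.   55.]
side corner_1 0.47 282 176 7 8 [561. -19.  55.]
side corner_1 0.38 241 187 9 2 [472.  -6.  57.]
side plate 0.77 238 174 75 55 [504. -74.  57.]
side nozzle 0.78 243 150 16 26 [543. 103.  31.]
side wood_block 0.84 287 263 43 36 [ 465. -262.   21.]
side wood_block 0.26 262 234 16 5 [ 466. -123.   17.]
side steel_block 0.56 219 249 19 18 [ 369. -133.   11.]
```

View pics/scene0.png

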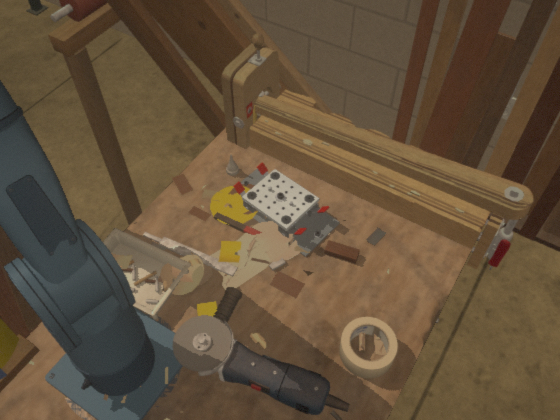

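View pics/side0.png

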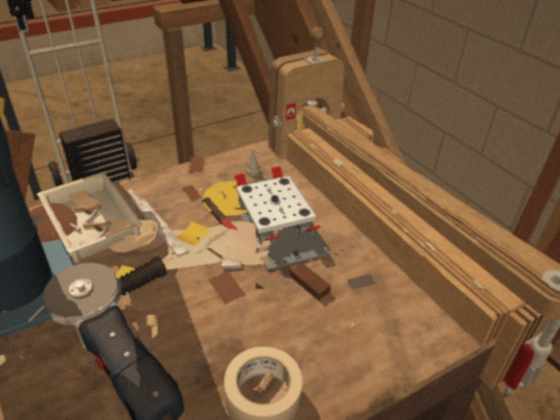

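Request:
jog_arm(moves=[[[-0.67, -0.75, 0], 0, 0], [[-0.67, -0.75, 0], 0, 0], [[-0.67, -0.75, 0], 0, 0], [[-0.67, -0.75, 0], 0, 0], [[-0.67, -0.75, 0], 0, 0]])

```text
time_s: 1.32
tcp_pos: [298.5, 390.1, 231.5]
eef_rot: [[-0.955, 0.298, 0.0], [0.298, 0.955, 0.001], [-0.0, 0.001, -1.0]]
ft_force: [-0.1, -0.1, -0.1]
opening: 0.002
gripper_force: 0.0
```

Request:
jog_arm(moves=[[[-0.67, -0.75, 0], 0, 0], [[-0.67, -0.75, 0], 0, 0], [[-0.67, -0.75, 0], 0, 0], [[-0.67, -0.75, 0], 0, 0], [[-0.67, -0.75, 0], 0, 0]])

```text
time_s: 1.95
tcp_pos: [402.5, 161.2, 231.7]
eef_rot: [[-0.955, 0.298, 0.001], [0.298, 0.955, 0.001], [-0.001, 0.001, -1.0]]
ft_force: [0.4, 0.4, 0.4]
opening: -0.004
gripper_force: 0.0
```

Request:
jog_arm(moves=[[[-0.67, -0.75, 0], 0, 0], [[-0.67, -0.75, 0], 0, 0], [[-0.67, -0.75, 0], 0, 0], [[-0.67, -0.75, 0], 0, 0], [[0, 0, 0], -0.8, 0]])

```text
time_s: 2.58
tcp_pos: [486.2, -24.7, 231.7]
eef_rot: [[-0.986, 0.166, 0.002], [0.166, 0.986, -0.002], [-0.002, -0.002, -1.0]]
ft_force: [-0.6, 1.2, 0.5]
opening: -0.003
gripper_force: 0.0
```

```bash
cat > m.py <<'E'
from h import *
import sys
s=robot.get_state();print(np.round(s['tcp_pos'],1),np.round(s['eef_rot'],3),np.round(s['ft_force'],2),s['time_s'],np.round(s['joint_positions']))
p=shot('wrist');W=world(p);save(p,sys.argv[1])
im=p['pixels'].astype(int);red=(im[...,0]>110)&(im[...,1]<70)&(im[...,2]<70)
k,l,st,c=cv2.connectedComponentsWithStats(red.astype(np.uint8))
for i in range(1,k):
    if st[i,4]>60: print('red',c[i].round(),st[i,4],np.nanmedian(W[l==i],0).round(1))
for t in('corner_1','plate','nozzle','wood_block','steel_block','marker_pen'):
    for d in robot.spot_in(t,p)[:4]:
        x,y,w,h=[int(v) for v in d['bbox']];print(t,round(d['confidence'],2),x,y,w,h,W[min(y+h//2,419),min(x+w//2,559)].round(1))
E
python3 m.py w1.png
```

```text
[486.2 -24.7 231.7] [[-0.986  0.166  0.002]
 [ 0.166  0.986 -0.002]
 [-0.002 -0.002 -1.   ]] [-0.57  1.16  0.53] 2.575 [-19.  15.  19. 113.  -6.  53.  84.]
red [250. 110.] 563 [412.4 -42.5  12. ]
red [148. 168.] 533 [ 450.5 -152.7   48.4]
red [341. 167.] 394 [481.5  40.8  49.3]
red [158. 244.] 436 [ 533.5 -166.4   48.4]
red [336. 243.] 334 [564.6  27.   48.9]
corner_1 0.84 289 232 19 22 [556.2 -14.1  51.8]
corner_1 0.71 177 158 21 22 [ 457.2 -112.1   53.7]
corner_1 0.68 288 156 21 26 [475.9  -2.2  52.3]
corner_1 0.57 184 236 21 21 [ 540.5 -125.7   53.2]
plate 0.88 170 151 142 106 [500.8 -65.1  58.4]
nozzle 0.7 384 193 35 33 [544.9 106.1  27.8]
wood_block 0.7 47 171 75 50 [ 473.2 -247.9   17.4]
steel_block 0.6 143 67 39 38 [ 372.9 -128.9   13. ]
marker_pen 0.8 227 80 122 45 [410.6  -0.9  11.6]
marker_pen 0.33 134 157 38 23 [ 451.3 -148.1   47.3]
```

View pics/w1.png

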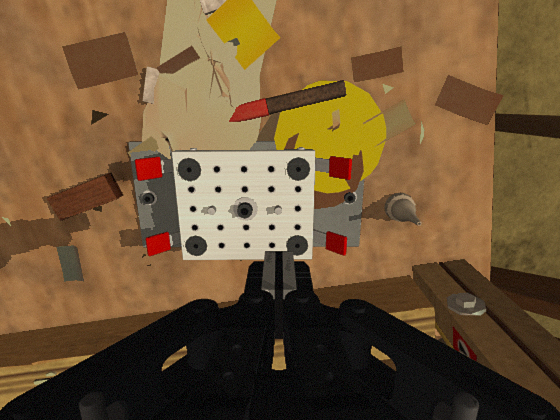

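Request:
jog_arm(moves=[[[0.3, 0.4, 0.7], 0, 0], [[0, 0, 0.9], 0, 0], [[0, 0, 0.9], 0, 0], [[0, 0, 0.8], 0, 0], [[0, 0, 0], 0, 0]])

```text
time_s: 3.55
tcp_pos: [471.1, 1.9, 64.4]
eef_rot: [[-0.987, 0.162, -0.006], [0.162, 0.987, -0.001], [0.005, -0.002, -1.0]]
ft_force: [-1.1, -0.3, -0.4]
opening: -0.005
gripper_force: 0.0
```

```bash
cat > st.py <<'E'
from h import *
s=robot.get_state();t=s['tcp_pos'];R=np.array(s['eef_rot'])
c=np.array([507.5,-63.2]);a=np.radians(-8.85);J=np.array([[np.cos(a),-np.sin(a)],[np.sin(a),np.cos(a)]])
print('tcp',np.round(t,1),'jig',np.round(J.T@(t[:2]-c),1),'F',np.round(s['ft_force'],2),s['time_s'])
for n,q in dict(c1=(-42,55),c2=(42,55),c3=(42,-55),c4=(-42,-55),t1=(-42,100),t2=(42,100),t3=(42,-100),t4=(-42,-100)).items():
    d=np.r_[c+J@q-t[:2],0];print(n,np.round(R.T@d/50,2)[:2])
E
python3 st.py
```

```text
tcp [471.1   1.9  64.4] jig [-46.   58.7] F [-1.06 -0.33 -0.37] 3.55
c1 [-0.08 -0.07]
c2 [-1.76 -0.06]
c3 [-1.78 -2.26]
c4 [-0.1  -2.27]
t1 [-0.07  0.83]
t2 [-1.75  0.84]
t3 [-1.79 -3.16]
t4 [-0.11 -3.17]
```

Request:
jog_arm(moves=[[[-0.08, -0.07, 0.14], 0, 0], [[0, 0, 0.06], 0, 0], [[0, 0, 0.04], 0, 0], [[0, 0, 0.02], 0, 0], [[0, 0, 0], 0, 0]])

```text
time_s: 4.18
tcp_pos: [476.9, -2.4, 53.5]
eef_rot: [[-0.987, 0.162, 0.0], [0.162, 0.987, 0.0], [-0.0, 0.0, -1.0]]
ft_force: [0.3, -0.5, -0.2]
opening: 0.002
gripper_force: 0.0
```

Request:
jog_arm(moves=[[[0, 0, 0.02], 0, 0], [[0, 0, 0.02], 0, 0], [[0, 0, 0.02], 0, 0], [[0, 0, 0.01], 0, 0], [[0, 0, 0], 0, 0]])

```text
time_s: 4.8
tcp_pos: [477.8, -1.9, 52.2]
eef_rot: [[-0.987, 0.163, 0.002], [0.163, 0.987, 0.002], [-0.001, 0.002, -1.0]]
ft_force: [-7.4, 1.8, 34.1]
opening: 0.001
gripper_force: 16.8
```

Request:
jog_arm(moves=[[[0, 0, -0.4], 0, 0], [[-0.8, 0, 0], 0, 0], [[-0.8, 0, 0], 0, 0], [[0, 0, 0.14], 0, 0], [[0, 0, 0], 0, 0]])

```text
time_s: 5.42
tcp_pos: [554.2, -15.4, 61.9]
eef_rot: [[-0.987, 0.162, -0.003], [0.162, 0.987, 0.0], [0.003, -0.0, -1.0]]
ft_force: [-0.8, 0.6, -0.0]
opening: 0.004
gripper_force: 0.0
```

```bash
python3 st.py
```

```text
tcp [554.2 -15.4  61.9] jig [38.8 54.4] F [-0.85  0.56 -0.  ] 5.425
c1 [ 1.62 -0.  ]
c2 [-0.06  0.01]
c3 [-0.08 -2.19]
c4 [ 1.6 -2.2]
t1 [1.62 0.9 ]
t2 [-0.06  0.91]
t3 [-0.09 -3.09]
t4 [ 1.59 -3.1 ]
```

Request:
jog_arm(moves=[[[-0.06, 0, 0.14], 0, 0], [[0, 0, 0.04], 0, 0], [[0, 0, 0.02], 0, 0], [[0, 0, 0.02], 0, 0], [[0, 0, 0], 0, 0]])

```text
time_s: 6.05
tcp_pos: [558.6, -15.9, 51.9]
eef_rot: [[-0.987, 0.162, -0.0], [0.162, 0.987, 0.0], [0.0, 0.0, -1.0]]
ft_force: [-0.3, 0.3, 0.6]
opening: -0.002
gripper_force: 0.3
```

Request:
jog_arm(moves=[[[0, 0, 0.02], 0, 0], [[0, 0, 0.02], 0, 0], [[0, 0, 0.01], 0, 0], [[0, 0, 0], 0, 0], [[0, 0, 0], 0, 0]])

```text
time_s: 6.68
tcp_pos: [559.2, -15.8, 49.6]
eef_rot: [[-0.987, 0.162, 0.001], [0.162, 0.987, 0.0], [-0.001, 0.0, -1.0]]
ft_force: [-0.2, 1.0, 3.9]
opening: -0.001
gripper_force: 2.5
```

Request:
jog_arm(moves=[[[0, 0, 0.02], 0, 0], [[0, 0, 0.02], 0, 0], [[0, 0, 0.02], 0, 0], [[0, 0, 0], 0, 0], [[0, 0, 0], 0, 0]])

```text
time_s: 7.3
tcp_pos: [559.7, -16.0, 48.6]
eef_rot: [[-0.987, 0.163, 0.002], [0.163, 0.987, 0.001], [-0.002, 0.001, -1.0]]
ft_force: [-5.9, 1.4, 26.3]
opening: 0.0
gripper_force: 12.6
```

Run:
```python
from h import *
p=shot('side');W=world(p)
for d in robot.spot_in('corner_1',p)[:5]:
    x,y,w,h=[int(v) for v in d['bbox']];print(round(d['confidence'],2),x,y,w,h,W[y+h//2,x+w//2].round(1))
```

```text
0.66 231 167 97 102 [ 487.2 -120.    53.5]
0.64 239 185 13 3 [477.2   5.2  52.7]
0.5 298 208 11 4 [ 540.8 -122.8   54.8]
0.41 258 214 12 10 [ 457.9 -112.4   57.2]
```

Request:
jog_arm(moves=[[[0, 0, -0.5], 0, 0], [[0, 0.45, 0], 0, 0], [[0, 0.4, 0], 0, 0], [[0, 0, 0], 0, 0], [[0, 0, 0], 0, 0]])

```text
time_s: 8.02
tcp_pos: [565.1, 25.2, 70.9]
eef_rot: [[-0.987, 0.163, -0.001], [0.163, 0.987, -0.001], [0.001, -0.001, -1.0]]
ft_force: [-0.2, -0.0, 0.1]
opening: 0.005
gripper_force: 0.0
```

```bash
python3 st.py
python3 - <<'E'
from h import *
p=shot('side');save(p,'s2.png');q=cv2.resize(p['pixels'][120:280,180:360,::-1],None,fx=4,fy=4)[:600,:800];cv2.imwrite('pics/s2c.png',q[:600])
E
```

```text
tcp [565.1  25.2  70.9] jig [43.3 96.2] F [-0.23 -0.03  0.07] 8.025
c1 [ 1.7  -0.84]
c2 [ 0.02 -0.82]
c3 [ 0.   -3.02]
c4 [ 1.68 -3.04]
t1 [1.71 0.06]
t2 [0.03 0.08]
t3 [-0.01 -3.92]
t4 [ 1.67 -3.94]
```

View pics/s2c.png

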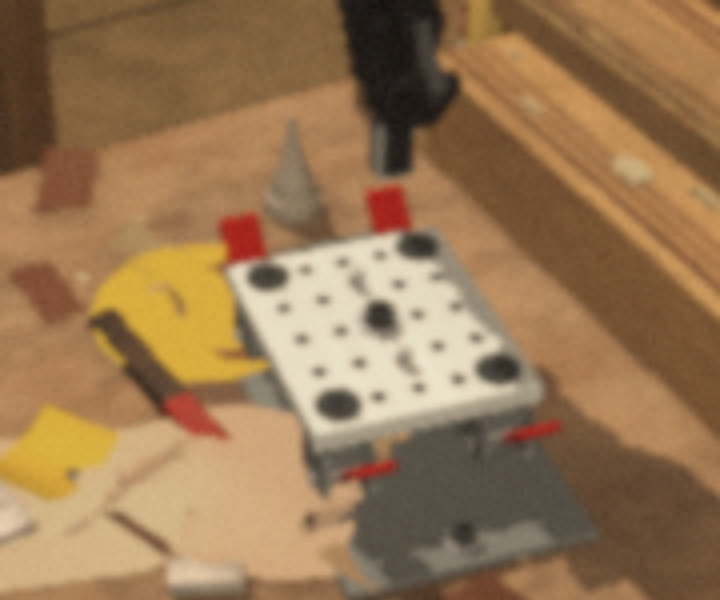

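Request:
jog_arm(moves=[[[0.02, 0.04, 0.3], 0, 0], [[0, 0, 0.16], 0, 0], [[0, 0.03, 0.1], 0, 0], [[0, 0.03, 0.1], 0, 0], [[0, 0.03, 0.1], 0, 0]])

```text
time_s: 8.7
tcp_pos: [565.7, 32.9, 33.0]
eef_rot: [[-0.987, 0.162, 0.0], [0.162, 0.987, 0.0], [0.0, 0.0, -1.0]]
ft_force: [-0.5, 0.2, 2.1]
opening: -0.001
gripper_force: 1.1
```

Request:
jog_arm(moves=[[[0, 0.04, 0.1], 0, 0], [[0, 0.04, 0.1], 0, 0], [[0, 0.03, 0.1], 0, 0], [[0, 0.02, 0.08], 0, 0], [[0, 0, 0.04], 0, 0]])

```text
time_s: 9.32
tcp_pos: [566.7, 38.7, 12.1]
eef_rot: [[-0.987, 0.163, -0.0], [0.163, 0.987, -0.0], [0.0, -0.0, -1.0]]
ft_force: [-0.5, -2.3, 2.7]
opening: 0.002
gripper_force: 1.4
```

Request:
jog_arm(moves=[[[0, 0, 0.02], 0, 0], [[0, 0, 0.02], 0, 0], [[0, 0, 0.02], 0, 0], [[0, 0, 0], 0, 0], [[0, 0, 0], 0, 0]])

```text
time_s: 9.95
tcp_pos: [566.9, 38.7, 10.9]
eef_rot: [[-0.987, 0.163, 0.0], [0.163, 0.987, 0.0], [-0.0, 0.0, -1.0]]
ft_force: [-5.1, -2.8, 18.6]
opening: -0.003
gripper_force: 9.5
```

Request:
jog_arm(moves=[[[0, 0, -0.7], 0, 0], [[0, 0, -0.7], 0, 0], [[0, -0.6, 0], 0, 0], [[0, -0.5, 0], 0, 0], [[0, 0, 0], 0, 0]])

```text
time_s: 10.58
tcp_pos: [557.4, -17.0, 79.4]
eef_rot: [[-0.986, 0.165, -0.0], [0.165, 0.986, -0.0], [0.0, -0.0, -1.0]]
ft_force: [0.8, 0.7, -0.5]
opening: 0.002
gripper_force: 0.0
```

```bash
python3 st.py
python3 - <<'E'
from h import *
p=shot('side');W=world(p)
q=cv2.resize(p['pixels'][120:270,180:360,::-1],None,fx=4,fy=4);cv2.imwrite('pics/s3c.png',q)
im=p['pixels'].astype(int);red=(im[...,0]>110)&(im[...,1]<70)&(im[...,2]<70)
k,l,st,c=cv2.connectedComponentsWithStats(red.astype(np.uint8))
for i in range(1,k):
    if st[i,4]>20: print('red',c[i].round(),st[i,4],np.nanmedian(W[l==i],0).round(1))
E
```

```text
tcp [557.4 -17.   79.4] jig [42.2 53.4] F [ 0.78  0.66 -0.48] 10.575
c1 [1.68 0.01]
c2 [0.   0.03]
c3 [-0.02 -2.17]
c4 [ 1.66 -2.19]
t1 [1.7  0.91]
t2 [0.02 0.93]
t3 [-0.03 -3.07]
t4 [ 1.65 -3.09]
red [168.   2.] 30 [1181.4 2456.8 -355.3]
red [143.   6.] 35 [1023.9 2451.5 -352.7]
red [108.  11.] 21 [ 802.9 2455.7 -353.9]
red [35. 22.] 21 [ 376.3 2463.1 -354.5]
red [240. 179.] 88 [482.9  38.9  48.7]
red [314. 227.] 41 [ 533.4 -175.5   54.9]
red [272. 237.] 37 [ 448.8 -163.    54.8]
red [317. 283.] 34 [ 477.6 -271.9   18.7]
red [528. 346.] 31 [ 659.3 -563.4   63. ]
red [ 99. 361.] 54 [  95.4 -271.    52.1]
```

View pics/s3c.png

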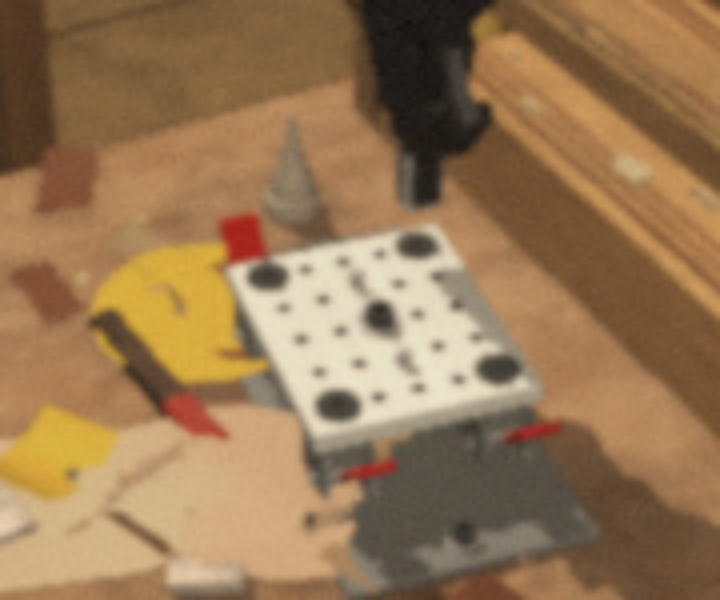

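The far-left tab is down (hidden behind the plate), the other three still stand, and the fingertip at (418,190) is above disc 2. Pressing it again.

Request:
jog_arm(moves=[[[0, 0.03, 0.4], 0, 0], [[0, 0, 0.08], 0, 0], [[0, 0, 0.04], 0, 0], [[0, 0, 0.02], 0, 0], [[0, 0, 0], 0, 0]])

```text
time_s: 11.25
tcp_pos: [558.2, -12.9, 53.1]
eef_rot: [[-0.987, 0.162, 0.0], [0.162, 0.987, 0.001], [0.0, 0.001, -1.0]]
ft_force: [-2.3, 2.2, 5.2]
opening: 0.002
gripper_force: 2.2
```

Request:
jog_arm(moves=[[[0, 0, 0.02], 0, 0], [[0, 0, 0.01], 0, 0], [[0, 0, 0], 0, 0], [[0, 0, 0], 0, 0], [[0, 0, 0], 0, 0]])

```text
time_s: 11.88
tcp_pos: [558.3, -12.9, 52.8]
eef_rot: [[-0.987, 0.162, 0.0], [0.162, 0.987, 0.002], [-0.0, 0.002, -1.0]]
ft_force: [-6.8, 1.3, 18.1]
opening: 0.002
gripper_force: 9.1
```

Firm: 18 N at z 52.8. Retreat.

Request:
jog_arm(moves=[[[0, 0, -0.6], 0, 0], [[0, 0, -0.8], 0, 0], [[0, 0, -0.8], 0, 0], [[0, 0, -0.8], 0, 0], [[0, 0, 0], 0, 0]])

```text
time_s: 12.5
tcp_pos: [560.5, -13.9, 204.4]
eef_rot: [[-0.987, 0.163, 0.007], [0.163, 0.987, 0.001], [-0.007, 0.002, -1.0]]
ft_force: [0.9, 1.4, -0.6]
opening: 0.001
gripper_force: 0.0
```

```bash
python3 m.py w4.png | grep -v corner
```

```text
[560.5 -13.9 204.4] [[-0.987  0.163  0.007]
 [ 0.163  0.987  0.001]
 [-0.007  0.002 -1.   ]] [ 0.94  1.45 -0.61] 12.5 [-17.  24.  18. 105.  -9.  52.  86.]
red [220.  29.] 810 [412.9 -42.8  12.1]
red [99. 91.] 832 [ 450.7 -152.6   48.3]
red [324.  90.] 588 [481.7  40.8  49.5]
red [328. 176.] 480 [566.8  39.7  11. ]
red [114. 185.] 650 [ 533.4 -166.1   48.3]
plate 0.57 125 70 168 137 [504.3 -64.4  60.9]
plate 0.55 0 106 77 57 [ 475.6 -242.3   16.1]
nozzle 0.9 376 133 40 33 [545.8 105.3  31.7]
nozzle 0.16 97 172 43 24 [ 533.4 -163.5   45.5]
wood_block 0.76 0 103 77 57 [ 472.8 -241.1   16.2]
wood_block 0.52 81 78 49 26 [ 450.9 -149.    44.9]
steel_block 0.65 94 0 15 22 [ 379.8 -147.6    9.6]
steel_block 0.37 0 108 78 55 [ 476.8 -240.3   18. ]
marker_pen 0.7 193 0 140 45 [412.9  -2.6  10.8]
marker_pen 0.29 84 78 45 25 [ 450.1 -148.3   44. ]
```

View pics/w4.png

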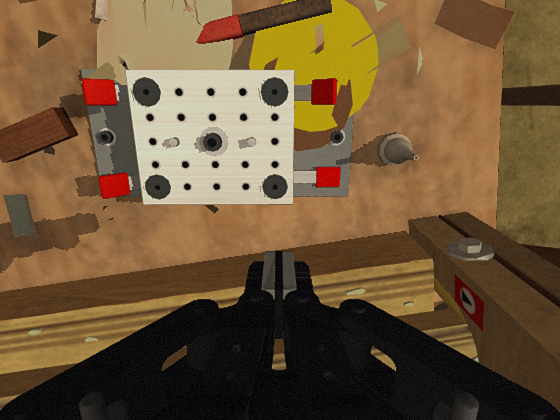

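Tab 2 at (328,176) lies flat at z 11, the tabs at (99,91), (324,90) and (114,185) stand at 48–49 mm, and the bystanders are in place.

```bash
python3 -c "
from plant import robot
print(robot.finish_job())"
```

```text
the job is handed in; nothing more can be done
None
```

The far left corner (corner_2) was the one that gave; its shim is now flat, it held firm at 18 N when pressed again, and the job is handed in with the other three shims standing and corners 3 and 4 never pressed.

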